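# Wedge up the decanter warmer to fit new foot pads

### The arm

A 7-joint arm with a two-finger parallel gripper is mounted at the origin on the work surface. World frame = base frame: x ahead of the robot, y to its left, z up, the work surface at z = 0. Lengths are in m, angles in rad, forces in N, time in s.
With the tool pointing down it reaches from about 0.425 to 1.025 m from the base axis. Payload 9.4 kg.
Tool frame: the origin (TCP) lies on the centre line of the jaws, within the pads' length; the fingertips stand 17 mm ahead of it and the grasp point (between the pads) lies 2 mm behind it (ctrl.tcp_to_tips is the distance from the TCP to the fingertips, in m); z points along the fingers, y is the line along which they close (so a half turn about z gives the same grasp; the last joint's range is limited). The gripper opens to 85 mm and grips with 20 to 120 N. Pads are 22 mm wide; open, the fingers measure 114 mm over their backs; the gripper's body (76 mm by 85 mm) begins 54 mm behind the grasp point. The pads swing forward as they close: fully open they stand 13 mm farther back than shut.
Start: joints at [1.066, 0.599, -0.003, 1.599, 0.002, 0.943, -0.08], TCP at [0.301, -0.66, 0.248] pointing down, gripper open.
Joint ranges: [-2.57, 2.57], [-0.35, 1.97], [-1.29, 1.29], [0.11, 2.56], [-1.05, 4.19], [0.11, 1.86], [-2.63, 2.63]. Speed limits (rad/s): [2.22, 2.22, 3.01, 3.01, 3.14, 3.14, 3.14].

### API

Orientations are given as a unit quaternion [x, y, z, w].
In Python, from cell import ctrl gives the robot as it stands.
- The arm moves only by the tool carry_out, never from a script. Its argument "plan" is a list of rows, each an object with "linear": the shift along the tool's x, y, z in units of 30 mm (1.0 is 30 mm), a list of three; "delta_rot": the turn, a rotation vector about the tool's x, y, z in units of 180 degrees (1.0 is 180 degrees), a list of three. A call has 1 to 12 rows; each row shifts and turns the commanded pose from where the row before left it, along the tool's axes as they then stand; what a row does not reach is not made up. A row lasts 1/10 s, in which the tool goes at most 50 mm and 8.59 degrees, less where a joint would pass 70% of its speed; a pose out of reach is approached as far as the arm can. A call with a number of a shift or a turn outside -1 to 1 is refused whole. A call with a gripper value outside its range is refused whole. "gripper" is the finger opening in mm, from 0 to 85.4, set as the call begins (left out, the last holds). The fingers move at their own pace and stop on an object; "squeeze" is the grip in N (left out, the last holds). Time passes only in rows, so rows that do not move let the fingers close. It gives the time, the measured TCP pose, the force, the opening and the grip force at its end, in the units of the state.
- ctrl.get_obs(): the state, without advancing time (a new reading comes with each control period).
- ctrl.capture(name): name is "side" or "top"; returns a dict with "frame" (384x512x3 uint8, blue, green, red), "z_map" (384x512 float32, m along the optical axis (not along the pixel's ray), 0 where there is no reading), "fx", "fy", "cx", "cy" (pixels), "camera_from_world" (4x4, takes a point from world to camera coordinates). Camera axes: x right, y up, looking along -z (the intrinsics and any distortion apply to the point x, -y, -z); pixel columns grow to the right and rows downward; lengths in m; the calibration is good to about 2 mm. A picture is of the moment at which its call begins.
- ctrl.finish_job(): hands the job in; it is judged then, once.
The state is a dict: "time": time; "q": joint angles; "joint_vel": joint speeds; "joint_efforts": joint torques, N m; "tool_pos": TCP position; "tcp_rot": TCP orientation; "ft_force": force on the tool from outside, world axes, zero at the start; "moment": the same for the moment, N m; "finger_gap": finger opening in m; "grasp_force": force on a finger pad.
Only numpy, scipy, OpenCV 4.12 (cv2) and the standard library are available. Lean on these libraries where they do the work, as an engineer would, in place of code of your own. Each camera call takes 0.05 s, during which the arm holds its last target. There are 200 camera calls.

### The job

The decanter warmer has lost the pads of its two front feet (the side with the red switch) and I want to stick on new ones. First take the little steel jug off its plate and stand it upright on the round rubber mat; then pick up the yellow wedge by its grip, slide it flat on the counter under the front edge, between the two front feet, and push until both feet just lift, standing clear of the counter by about 5 mm, with the rear feet staying down where they are. Finish holding the wedge there in the gripper and do not let go; only the wedge may bear on the warmer, never tip its front up beyond a centimetre, and leave the other things on the counter as they stand.

Things in the scene. Friction and masses are not known exactly. Their poses are not given: they have to be found in the camera images.
- warmer: square steel decanter warmer, 190 x 190 mm, loose, 2.2 kg. Origin: centre of its footprint on the counter. x axis points from front to back: front face at x = -95 mm, along it on the deck a black strip with red switch. Housing 8 to 54 mm up, on four 8 mm feet; black plate, top at 62 mm, radius 62, centre x = +26 mm. Raised in front it pivots on its rubber rear feet and does not slide
- front_edge (a point): middle of the lower edge of the warmer's front face, 8 mm above the counter when it stands on its feet: the edge the wedge goes under
- front_foot_left (a point): centre of the underside of one bare steel front foot, radius 11 mm, at x = -72, y = +72 mm on the warmer; its height is how far it stands clear of the counter
- front_foot_right (a point): the same of the other front foot, at x = -72, y = -72 mm
- rear_foot_left (a point): centre of the underside of the rubber rear foot at x = +72, y = +72 mm on the warmer, radius 11 mm
- rear_foot_right (a point): the same of the rear foot at x = +72, y = -72 mm
- wedge: yellow slick nylon wedge, 150 mm long, 0.14 kg. Origin: centre of its underside; x axis points to the thin nose. Ramp 34 mm wide: 2 mm thick at the nose (x = +75 mm), rising evenly to 19 mm at x = -40 mm, then level to the tail. Black rubber grip block at x = -75 to -41 mm, 40 mm wide, 5 to 37 mm above the counter. Pushing it under the warmer takes 5 to 10 N
- wedge_nose (a point): middle of the wedge's nose, on its underside
- wedge_grip (a point): centre of the wedge's grip block, 21 mm above the counter; grip it across its 40 mm width
- jug: small steel jug standing on the warmer's hot plate, 0.18 kg, 75 mm high, hollow and open; outer diameter 62 mm up to 45 mm, narrowing to 54 mm at the mouth. Origin: centre of its underside; the handle stands out along its y axis to 57 mm (from 18 to 65 mm height); a tiny spout is on the other side
- mat: round black rubber mat fixed on the counter, diameter 130 mm, 5 mm thick. Origin: centre of its underside, so its top is 5 mm above it
- pad_dish: white dish, 80 mm wide, 20 mm high, with the two new pads in it (leave alone). Origin: centre of its underside
- tamper: upright tamper, steel foot and dark wooden handle, foot 58 mm wide, 90 mm high (leave alone). Origin: centre of its underside
- cup: white cup with handle, 62 mm wide, 58 mm high (leave alone). Origin: centre of its underside
- canister: steel bean canister, 96 mm wide, 145 mm high (leave alone). Origin: centre of its underside
- bar_brush: bar brush lying on the counter, 170 mm long (leave alone). Origin: on its underside near mid-length

How it is judged:
By the outcome, as a careful person would: the job done as asked, in the order asked, and still so for the second after the job is handed in, while the arm keeps its last pose, push and grip.
It also fails if it takes over 58 s, if anything falls off the work surface, if the arm or the gripper's body presses on something with over 40 N, if the wrist force passes 120 N, or if a joint passes its speed limit or range.

## Working session

There is one attempt and no reset: what is moved stays moved. The work goes in short steps, Python scripts to look and compute and a tool call to move; the robot and the scene stay as the last step left them, time stands still between calls to the robot, and variables do not carry over. Pictures are saved under pics/ and viewed, at most 10 in all, crops included, and the job is handed in when it is done.

Besides the shell and the picture viewer there is one more tool, called after "Call:" as name(argument=value, ...) on one line, values as JSON. carry_out: Moves the arm, as the interface text tells. Its arguments: {"type":"object","properties":{"plan":{"type":"array","items":{"type":"object","properties":{"linear":{"type":"array","items":{"type":"number","minimum":-1,"maximum":1}},"delta_rot":{"type":"array","items":{"type":"number","minimum":-1,"maximum":1}}}}},"gripper":{"type":"number"},"squeeze":{"type":"number"}},"required":["plan"]}

```bash
ls; mkdir -p pics; cat > h.py <<'E'
import numpy as np, cv2
from cell import ctrl
def cap(n):
    c=ctrl.capture(n); return c
def cloud(c):
    z=c["z_map"]; v,u=np.mgrid[:z.shape[0],:z.shape[1]]
    P=np.stack([(u-c["cx"])/c["fx"]*z,-(v-c["cy"])/c["fy"]*z,-z,np.ones_like(z)],-1)
    W=P@np.linalg.inv(c["camera_from_world"]).T
    W=W[...,:3]; W[z==0]=np.nan
    return W
def ray(c,uv,h):
    M=np.linalg.inv(c["camera_from_world"]); uv=np.atleast_2d(uv).astype(float)
    d=np.stack([(uv[:,0]-c["cx"])/c["fx"],-(uv[:,1]-c["cy"])/c["fy"],-np.ones(len(uv))],-1)@M[:3,:3].T
    o=M[:3,3]; return o+d*((h-o[2])/d[:,2])[:,None]
E
python3 - <<'E'
from h import *
print(ctrl.get_obs())
for n in("top","side"):
    c=cap(n); cv2.imwrite(f"pics/{n}0.png",c["frame"]); np.savez(f"{n}0.npz",**c)
    print({k:v for k,v in c.items() if k not in("frame","z_map")}); 
    print(np.linalg.inv(c["camera_from_world"])[:3,3],(c["z_map"]>0).mean())
E
```

```text
pics
{'time': 0.0, 'q': array([ 1.06631027,  0.60012495, -0.00253016,  1.60015915,  0.00178622,
        0.94289956, -0.07981093]), 'joint_vel': array([ 3.38416191e-04, -6.17105443e-04, -9.55850323e-04,  1.08319302e-03,
       -1.23158959e-03,  1.25040916e-03,  7.48854451e-05]), 'joint_efforts': array([ 2.46510053e-04, -7.76443505e+01,  1.56452246e+00, -2.58001363e+01,
        1.22712992e-02,  9.01191845e-03, -1.74702723e-05]), 'tool_pos': array([ 0.30056152, -0.65925556,  0.2474068 ]), 'tcp_rot': array([ 9.77208608e-01,  2.12279780e-01, -2.37142700e-04, -7.58195635e-04]), 'ft_force': array([-0.79336401,  0.55453596,  0.03407082]), 'moment': array([ 0.01074031, -0.02609983,  0.00965339]), 'grasp_force': 0.0, 'finger_gap': 0.08499533076273076}
{'fx': 359.3531152917164, 'fy': 359.3531152917164, 'cx': 256.60901807873535, 'cy': 189.87156323832133, 'camera_from_world': array([[ 2.32661954e-04, -9.99608668e-01, -2.79724315e-02,
         5.91502022e-02],
       [ 9.95924622e-01, -2.29118837e-03,  9.01603965e-02,
        -5.69349706e-01],
       [-9.01892040e-02, -2.78794102e-02,  9.95534352e-01,
        -9.87941909e-01],
       [ 0.00000000e+00,  0.00000000e+00,  0.00000000e+00,
         1.00000000e+00]])}
[0.47791393 0.03027933 1.03651748] 0.9961496988932291
{'fx': 399.05879354292006, 'fy': 399.05879354292006, 'cx': 261.06685649023086, 'cy': 192.20313845153524, 'camera_from_world': array([[-0.92333113, -0.38347929, -0.0200811 ,  0.54626222],
       [ 0.16553189, -0.44465911,  0.88027125, -0.14837421],
       [-0.34649504,  0.80945779,  0.47404565, -1.19169164],
       [ 0.        ,  0.        ,  0.        ,  1.        ]])}
[0.11602634 1.10812839 0.70649533] 0.995849609375
```

View pics/top0.png

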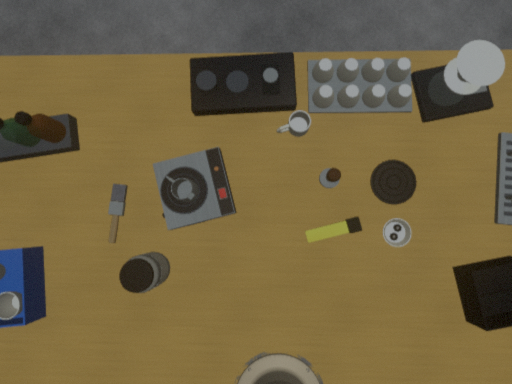

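View pics/side0.png

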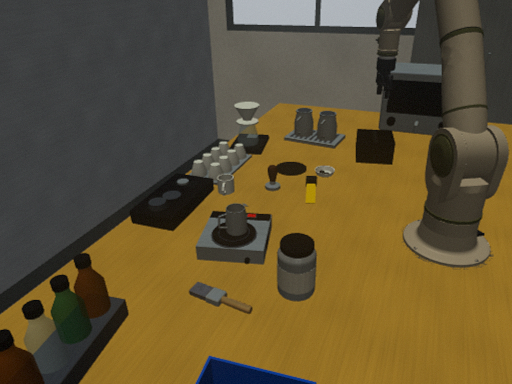

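Top view: the warmer is at about (193,188) with its front (black strip, red switch at (222,194)) facing right (-y). The jug is at (185,189) with its handle to the upper left, and the mat is at (393,182). The wedge is at (333,230), nose left at (307,236) and grip right at (354,225). The tamper (330,177) and dish (397,232) are close by. The side view agrees.

```bash
cat > m.py <<'E'
from h import *
c=dict(np.load("top0.npz")); f=c["frame"]; W=cloud(c); hsv=cv2.cvtColor(f,cv2.COLOR_BGR2HSV)
def box(P): 
    r=cv2.minAreaRect((P[:,:2]*1000).astype(np.float32)); return np.round(r[0],1),np.round(r[1],1),round(r[2],2)
roi=lambda a,b,x,y:np.s_[y:b+0 if 0 else y] 
def sub(u0,u1,v0,v1):
    m=np.zeros(f.shape[:2],bool); m[v0:v1,u0:u1]=1; return m
print("counter z",np.nanmedian(W[260:330,320:420,2]))
# warmer deck
m=sub(140,245,135,240)&(abs(W[...,2]-.054)<.006); P=W[m]; print("deck",m.sum(),box(P),np.median(P[:,2]))
m2=(m*255).astype(np.uint8); cs,_=cv2.findContours(m2,0,2); cc=max(cs,key=cv2.contourArea)
r=cv2.minAreaRect(cc); bp=cv2.boxPoints(r); print("deck px rays",np.round(ray(c,bp,.054)*1000,1).tolist())
# red switch
m=sub(200,240,140,240)&((hsv[...,0]<8)|(hsv[...,0]>172))&(hsv[...,1]>150); print("red",np.round(np.nanmean(W[m],0)*1000,1),m.sum())
# plate (z .062)
m=sub(155,215,160,220)&(abs(W[...,2]-.062)<.004); print("plate",box(W[m]))
# jug
m=sub(140,225,140,230)&(W[...,2]>.075); P=W[m]; print("jug",m.sum(),P[:,2].max(),box(P))
for z0,z1 in((.075,.09),(.09,.11),(.11,.128),(.128,.145)):
    q=P[(P[:,2]>z0)&(P[:,2]<z1)]; print(z0,len(q),np.round(q.mean(0)*1000,1) if len(q) else 0,np.round(np.ptp(q,axis=0)*1000) if len(q) else 0)
# mat
m=sub(360,425,150,210)&(f.max(2)<70); cs,_=cv2.findContours((m*255).astype(np.uint8),0,2); e=cv2.fitEllipse(max(cs,key=cv2.contourArea))
print("mat",np.round(ray(c,e[0],.005)*1000,1),e, np.nanmedian(W[m][:,2]))
# wedge
y=sub(290,375,205,255)&(hsv[...,0]>22)&(hsv[...,0]<35)&(hsv[...,1]>130)&(f[...,2]>0)
k=sub(340,370,210,240)&(f.max(2)<60)
cv2.imwrite("pics/crop.png",cv2.resize(np.hstack([f[130:260,130:250],f[130:260,290:410]]),None,fx=3,fy=3,interpolation=0))
print(hsv[233,320],hsv[260,320],hsv[225,354])
cs,_=cv2.findContours((k*255).astype(np.uint8),0,2); rk=cv2.minAreaRect(max(cs,key=cv2.contourArea)); print("grip",rk,box(W[k]),np.nanmedian(W[k][:,2]),np.round(ray(c,rk[0],.037)*1000,1))
np.set_printoptions(suppress=True)
for n,s in(("tamper",(315,345,160,192)),("dish",(380,415,215,250)),("cup",(272,315,105,138))):
    m=sub(*s)&(W[...,2]>.01); print(n,box(W[m]),W[m][:,2].max())
E
python3 m.py
```

```text
counter z 0.0014176840140518454
deck 3112 (array([575.1, 233.4]), array([190.4, 192.2]), 14.39) 0.055352869956715844
deck px rays [[644.0, 353.4, 54.0], [691.0, 163.6, 54.0], [505.8, 116.1, 54.0], [459.4, 302.4, 54.0]]
red [558.4 152.4  60.6] 49
plate (array([568.9, 257.9]), array([165.7, 161.4]), 88.88)
jug 333 0.14302312690319874 (array([571. , 249.6]), array([74.1, 65.1]), 12.29)
0.075 61 [564.6 250.4  83. ] [62. 68. 15.]
0.09 78 [568.9 250.4  99.1] [64. 73. 19.]
0.11 84 [567.8 246.8 120. ] [61. 70. 18.]
0.128 110 [561.8 239.2 136. ] [59. 74. 15.]
mat [[ 593.7 -330.8    5. ]] ((392.9768981933594, 181.7677459716797), (42.72883987426758, 44.207157135009766), 109.87619018554688) 0.006208305855430529
[ 30 145 153] [ 21 130 135] [22 96 48]
grip ((353.6764831542969, 224.70591735839844), (13.339459419250488, 11.64171028137207), 75.96376037597656) (array([ 472.3, -209.3]), array([36.1, 32.1]), 16.11) 0.03801732870371011 [[ 471.7 -208.7   37. ]]
tamper (array([ 602.9, -144.3]), array([54.7, 46.3]), 41.27) 0.09507925738810619
dish (array([ 452.4, -330.2]), array([76.6, 78. ]), 41.68) 0.025359032979199947
cup (array([771.2, -51.4]), array([ 86.4, 123.9]), 6.6) 0.06313745049471409
```

View pics/crop.png

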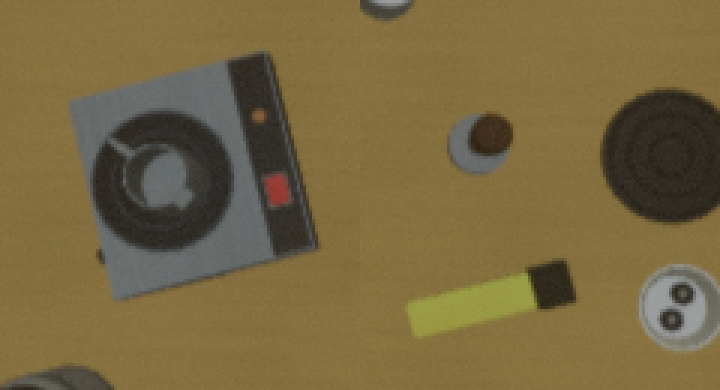

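Crop: the jug's handle is at the upper left of the mouth, its spout at the lower right; the wedge's yellow ramp and black grip are clear. Next I refine the jug centre and the wedge axis.

```bash
cat >> h.py <<'E'
from scipy.spatial.transform import Rotation as R
def go(p,yaw=None):
    "yaw=world angle (deg) of tool y; prints shift in tool units before any turn, and turn about tool z"
    o=ctrl.get_obs(); r=R.from_quat(o["tcp_rot"]); m=r.as_matrix()
    d=m.T@(np.array(p)-o["tool_pos"])/.03
    y=np.degrees(np.arctan2(m[1,1],m[0,1])); t=0
    if yaw is not None: t=-((yaw-y+90)%180-90)/180
    print("t",round(o["time"],2),"pos",np.round(o["tool_pos"]*1000,1),"yaw",round(y,1),"tilt",np.round(m[:,2],3),"shift",np.round(d,2),"turn z",round(t,3),"q7",round(o["q"][6],2))
E
python3 - <<'E'
from h import *
from scipy.optimize import least_squares
c=dict(np.load("top0.npz")); f=c["frame"]; W=cloud(c); hsv=cv2.cvtColor(f,cv2.COLOR_BGR2HSV)
sl=np.zeros(f.shape[:2],bool); sl[140:230,140:225]=1
P=W[sl&(W[...,2]>.131)]; print(len(P),np.round(np.nanmedian(P[:,2]),4))
r=least_squares(lambda p:np.hypot(*(P[:,:2]-p).T)-.0265,P[:,:2].mean(0),loss="soft_l1",f_scale=.003); print("rim circle",r.x,r.cost)
m=np.zeros(f.shape[:2],bool); m[205:255,290:375]=1
y=m&(hsv[...,0]>=26)&(hsv[...,0]<36)&(hsv[...,1]>100)&(f[...,2]>100)
cs,_=cv2.findContours((y*255).astype(np.uint8),0,2); k=max(cs,key=cv2.contourArea); rk=cv2.minAreaRect(k); bp=cv2.boxPoints(rk)
print(rk); w=ray(c,bp,.010)[:,:2]*1000; print(np.round(w,1).tolist())
vx=cv2.fitLine(ray(c,np.argwhere(y)[:,::-1],.010)[:,:2].astype(np.float32),cv2.DIST_L2,0,.01,.01).ravel(); print(vx, np.degrees(np.arctan2(vx[1],vx[0])))
# side view: jug, warmer corners
s=dict(np.load("side0.npz")); S=cloud(s); m=(S[...,0]>.5)&(S[...,0]<.64)&(S[...,1]>.18)&(S[...,1]<.33)
for a,b in((.068,.085),(.085,.1),(.1,.12),(.12,.14)):
    q=S[m&(S[...,2]>a)&(S[...,2]<b)]; print(a,len(q),np.round(q.min(0)*1000),np.round(q.max(0)*1000),np.round(q.mean(0)*1000))
P=S[m&(S[...,2]>.07)&(S[...,2]<.1)]
r=least_squares(lambda p:np.hypot(*(P[:,:2]-p).T)-.031,[.568,.245],loss="soft_l1",f_scale=.002); print("side body circle",r.x)
go([.568,.248,.25],-36)
E
```

```text
95 0.1373
rim circle [0.56395564 0.2450488 ] 0.00022635771946971476
((326.4411926269531, 231.26473999023438), (12.854386329650879, 42.44373321533203), 75.96376037597656)
[[456.1, -76.0], [485.1, -192.4], [450.1, -200.4], [421.1, -84.4]]
[ 0.24632728 -0.9691867   0.4529166  -0.13857505] -75.73971
0.068 108 [532. 239.  68.] [589. 279.  85.] [553. 268.  76.]
0.085 115 [532. 238.  85.] [595. 294. 100.] [558. 271.  92.]
0.1 194 [532. 216. 100.] [599. 294. 120.] [561. 259. 111.]
0.12 241 [534. 216. 120.] [597. 293. 140.] [564. 253. 130.]
side body circle [0.5648501  0.24737356]
t 0.1 pos [ 300.6 -659.3  247.5] yaw -65.5 tilt [-0.001  0.001 -1.   ] shift [ 20.66 -23.82  -0.05] turn z -0.164 q7 -0.08
```

Call:
carry_out(plan=[{"linear":[0.86,-0.98,0]},{"linear":[0.86,-0.98,0]},{"linear":[0.86,-0.98,0]},{"linear":[0.86,-0.98,0]},{"linear":[0.86,-0.98,0]},{"linear":[0.86,-0.98,0]},{"linear":[0.86,-0.98,0]},{"linear":[0.86,-0.98,0]},{"linear":[0.86,-0.98,0]},{"linear":[0.86,-0.98,0]},{"linear":[0.86,-0.98,0]},{"linear":[0.86,-0.98,0]}], gripper=85, squeeze=50)

```text
$.plan[0]: bad value
```

Call:
carry_out(plan=[{"linear":[0.86,-0.98,0]},{"linear":[0.86,-0.98,0]},{"linear":[0.86,-0.98,0]},{"linear":[0.86,-0.98,0]},{"linear":[0.86,-0.98,0]},{"linear":[0.86,-0.98,0]},{"linear":[0.86,-0.98,0]},{"linear":[0.86,-0.98,0],"delta_rot":[0,0,-0.041]},{"delta_rot":[0,0,-0.041]},{"delta_rot":[0,0,-0.041]},{"delta_rot":[0,0,-0.041]},{}])

```text
$.plan[0]: bad value
```

```bash
python3 -c "
from h import *
go([.5645,.246,.25],-35)"
```

```text
t 0.1 pos [ 300.6 -659.3  247.5] yaw -65.5 tilt [-0.001  0.001 -1.   ] shift [ 20.52 -23.81  -0.05] turn z -0.169 q7 -0.08
```

Call:
carry_out(plan=[{"linear":[0.86,-0.98,0],"delta_rot":[0,0,0]},{"linear":[0.86,-0.98,0],"delta_rot":[0,0,0]},{"linear":[0.86,-0.98,0],"delta_rot":[0,0,0]},{"linear":[0.86,-0.98,0],"delta_rot":[0,0,0]},{"linear":[0.86,-0.98,0],"delta_rot":[0,0,0]},{"linear":[0.86,-0.98,0],"delta_rot":[0,0,0]},{"linear":[0.86,-0.98,0],"delta_rot":[0,0,0]},{"linear":[0.86,-0.98,0],"delta_rot":[0,0,0]},{"linear":[0.86,-0.98,0],"delta_rot":[0,0,0]},{"linear":[0.86,-0.98,0],"delta_rot":[0,0,0]},{"linear":[0.86,-0.98,0],"delta_rot":[0,0,0]},{"linear":[0.86,-0.98,0],"delta_rot":[0,0,0]}], gripper=85, squeeze=50)

```text
time: 1.3
tool_pos: [0.4362, -0.2087, 0.2482]
tcp_rot: [0.977, 0.212, -0.0, -0.0]
ft_force: [1.8, -0.4, 0.8]
finger_gap: 0.0853
grasp_force: 0.0
```

```bash
python3 -c "
from h import *
go([.5645,.246,.25],-35)"
```

```text
t 1.3 pos [ 436.2 -208.7  248.2] yaw -65.5 tilt [-0.  0. -1.] shift [ 10.18 -12.02  -0.06] turn z -0.169 q7 -0.85
```

Call:
carry_out(plan=[{"linear":[0.85,-1.0,0],"delta_rot":[0,0,0]},{"linear":[0.85,-1.0,0],"delta_rot":[0,0,0]},{"linear":[0.85,-1.0,0],"delta_rot":[0,0,0]},{"linear":[0.85,-1.0,0],"delta_rot":[0,0,0]},{"linear":[0.85,-1.0,0],"delta_rot":[0,0,0]},{"linear":[0.85,-1.0,0],"delta_rot":[0,0,0]},{"linear":[0.85,-1.0,0],"delta_rot":[0,0,0]},{"linear":[0.85,-1.0,0],"delta_rot":[0,0,0]},{"linear":[0.85,-1.0,0],"delta_rot":[0,0,0]},{"linear":[0.85,-1.0,0],"delta_rot":[0,0,0]},{"linear":[0.85,-1.0,0],"delta_rot":[0,0,0]},{"linear":[0.85,-1.0,0],"delta_rot":[0,0,0]}])

```text
time: 2.5
tool_pos: [0.5652, 0.2458, 0.248]
tcp_rot: [0.977, 0.212, -0.0, 0.0]
ft_force: [1.2, 0.2, 0.6]
finger_gap: 0.0851
grasp_force: 0.0
```

Call:
carry_out(plan=[{"linear":[0,0,0],"delta_rot":[0,0,-0.043]},{"linear":[0,0,0],"delta_rot":[0,0,-0.043]},{"linear":[0,0,0],"delta_rot":[0,0,-0.043]},{"linear":[0,0,0],"delta_rot":[0,0,-0.04]},{"linear":[0,0,0],"delta_rot":[0,0,0]}])

```text
time: 3.0
tool_pos: [0.565, 0.244, 0.2479]
tcp_rot: [0.887, 0.462, -0.0, -0.0]
ft_force: [-0.5, -0.0, -0.0]
finger_gap: 0.0848
grasp_force: 0.0
```

```bash
python3 -c "
from h import *
go([.5645,.246,.10],-35)"
```

```text
t 3.0 pos [565.  244.  247.9] yaw -35.0 tilt [-0.001 -0.    -1.   ] shift [ 0.05 -0.05  4.93] turn z 0.0 q7 -1.28
```

Call:
carry_out(plan=[{"linear":[0.05,-0.05,0.55],"delta_rot":[0,0,0]},{"linear":[0,0,0.55],"delta_rot":[0,0,0]},{"linear":[0,0,0.55],"delta_rot":[0,0,0]},{"linear":[0,0,0.55],"delta_rot":[0,0,0]},{"linear":[0,0,0.55],"delta_rot":[0,0,0]},{"linear":[0,0,0.55],"delta_rot":[0,0,0]},{"linear":[0,0,0.55],"delta_rot":[0,0,0]},{"linear":[0,0,0.55],"delta_rot":[0,0,0]},{"linear":[0,0,0.55],"delta_rot":[0,0,0]},{"linear":[0,0,0],"delta_rot":[0,0,0]}])

```text
time: 4.0
tool_pos: [0.5637, 0.2458, 0.0977]
tcp_rot: [0.888, 0.46, -0.002, 0.0]
ft_force: [-0.1, -0.7, -0.2]
finger_gap: 0.0855
grasp_force: 0.0
```

```bash
python3 -c "
from h import *
go([.5645,.246,.10],-35); print(ctrl.get_obs()['ft_force'])
c=cap('side'); cv2.imwrite('pics/s1.png',cv2.resize(c['frame'][120:300,160:360],None,fx=3,fy=3))
"
```

```text
t 4.0 pos [563.7 245.8  97.7] yaw -35.3 tilt [-0.003 -0.002 -1.   ] shift [ 0.02  0.02 -0.08] turn z -0.001 q7 -1.36
[-0.14215191 -0.66360047 -0.19826695]
```

View pics/s1.png

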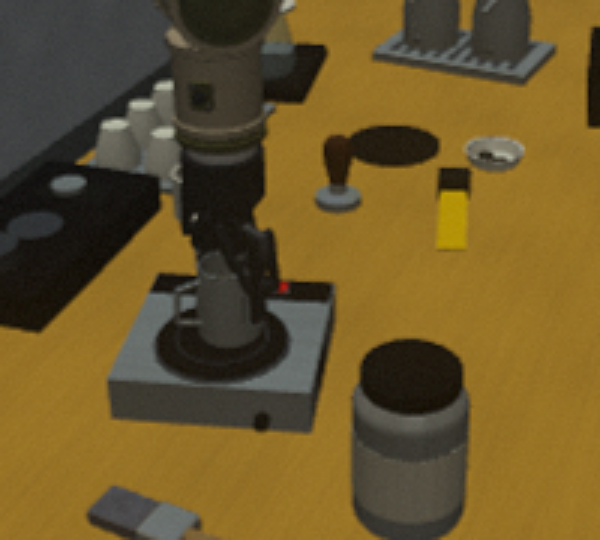

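The jug (230,300) sits between the fingers, clear of the handle at (185,300). Closing the gripper.

Call:
carry_out(plan=[{"linear":[0,0,0],"delta_rot":[0,0,0]},{"linear":[0,0,0],"delta_rot":[0,0,0]},{"linear":[0,0,0],"delta_rot":[0,0,0]},{"linear":[0,0,0],"delta_rot":[0,0,0]},{"linear":[0,0,0],"delta_rot":[0,0,0]},{"linear":[0,0,0],"delta_rot":[0,0,0]}], gripper=45, squeeze=40)

```text
time: 4.65
tool_pos: [0.5653, 0.2466, 0.101]
tcp_rot: [0.887, 0.461, 0.001, 0.0]
ft_force: [-1.0, -0.2, 6.5]
finger_gap: 0.0596
grasp_force: 43.9
```

Call:
carry_out(plan=[{"linear":[0,0,-0.2],"delta_rot":[0,0,0]},{"linear":[0,0,-0.4],"delta_rot":[0,0,0]},{"linear":[0,0,-0.6],"delta_rot":[0,0,0]},{"linear":[0,0,-0.8],"delta_rot":[0,0,0]},{"linear":[0,0,-0.8],"delta_rot":[0,0,0]},{"linear":[0,0,-0.8],"delta_rot":[0,0,0]},{"linear":[0,0,-0.4],"delta_rot":[0,0,0]}])

```text
time: 5.35
tool_pos: [0.5653, 0.2467, 0.2226]
tcp_rot: [0.887, 0.461, 0.001, 0.0]
ft_force: [-0.4, -0.2, -1.6]
finger_gap: 0.0594
grasp_force: 43.9
```

```bash
python3 -c "
from h import *
go([.5937,-.331,.22],-35); o=ctrl.get_obs();print(o['ft_force'],o['finger_gap'],o['grasp_force'])
c=cap('side'); cv2.imwrite('pics/s2.png',cv2.resize(c['frame'][60:300,120:360],None,fx=2.4,fy=2.4))
"
```

```text
t 5.35 pos [565.3 246.7 222.6] yaw -35.1 tilt [ 0.003  0.001 -1.   ] shift [-15.21  11.84   0.06] turn z -0.0 q7 -1.3
[-0.36168893 -0.16918336 -1.61921078] 0.05937122891490079 43.89643708454969
```

View pics/s2.png

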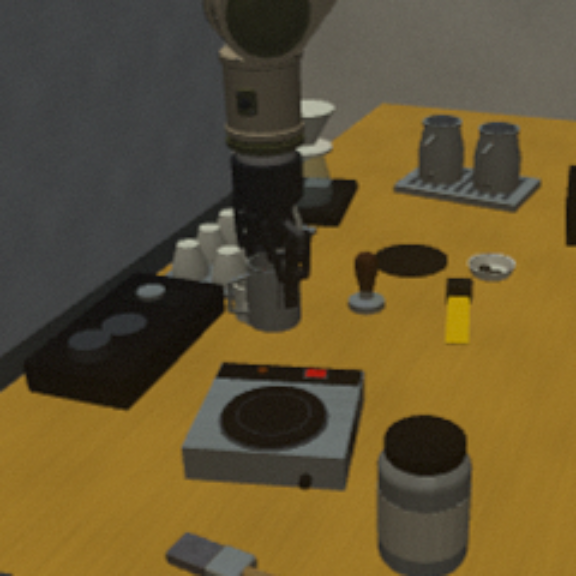

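The jug is held upright in the gripper at (272,300) and the warmer plate is empty. Carrying it to the mat.

Call:
carry_out(plan=[{"linear":[-0.5,0.4,0],"delta_rot":[0,0,0]},{"linear":[-0.95,0.74,0],"delta_rot":[0,0,0]},{"linear":[-0.95,0.74,0],"delta_rot":[0,0,0]},{"linear":[-0.95,0.74,0],"delta_rot":[0,0,0]},{"linear":[-0.95,0.74,0],"delta_rot":[0,0,0]},{"linear":[-0.95,0.74,0],"delta_rot":[0,0,0]},{"linear":[-0.95,0.74,0],"delta_rot":[0,0,0]},{"linear":[-0.95,0.74,0],"delta_rot":[0,0,0]},{"linear":[-0.95,0.74,0],"delta_rot":[0,0,0]},{"linear":[-0.95,0.74,0],"delta_rot":[0,0,0]},{"linear":[-0.95,0.74,0],"delta_rot":[0,0,0]},{"linear":[-0.95,0.74,0],"delta_rot":[0,0,0]}])

```text
time: 6.6
tool_pos: [0.5852, -0.1711, 0.219]
tcp_rot: [0.887, 0.461, -0.0, -0.0]
ft_force: [0.4, 0.7, -0.8]
finger_gap: 0.0598
grasp_force: 43.8
```

Call:
carry_out(plan=[{"linear":[-0.95,0.74,0],"delta_rot":[0,0,0]},{"linear":[-0.95,0.74,0],"delta_rot":[0,0,0]},{"linear":[-0.95,0.74,0],"delta_rot":[0,0,0]},{"linear":[-0.7,0.5,0],"delta_rot":[0,0,0]},{"linear":[-0.4,0.3,0],"delta_rot":[0,0,0]},{"linear":[0,0,0],"delta_rot":[0,0,0]}])

```text
time: 7.2
tool_pos: [0.591, -0.3209, 0.2189]
tcp_rot: [0.888, 0.46, -0.001, -0.0]
ft_force: [-0.7, 0.6, -2.7]
finger_gap: 0.0595
grasp_force: 43.8
```

```bash
python3 -c "
from h import *
go([.5937,-.331,.048],-35); o=ctrl.get_obs();print(o['ft_force'],o['finger_gap'],o['grasp_force'])
p=o['tool_pos']
c=cap('side');S=cloud(c)
m=(np.hypot(S[...,0]-p[0],S[...,1]-p[1])<.034)&(S[...,2]<.25)&(S[...,2]>.05)
P=S[m];print(m.sum(),np.round(np.percentile(P[:,2],[0,1,3]),4))
b=P[P[:,2]<P[:,2].min()+.02];print(b.min(0),b.max(0))
"
```

```text
t 7.2 pos [ 591.  -320.9  218.9] yaw -35.2 tilt [-0.001 -0.    -1.   ] shift [-0.22  0.27  5.7 ] turn z -0.001 q7 -0.37
[-0.71460762  0.59875634 -2.73529172] 0.05947381569629087 43.829850731872284
182 [0.1803 0.1824 0.185 ]
[ 0.55857789 -0.32676212  0.18033679] [ 0.61109216 -0.28759877  0.1997677 ]
```

Call:
carry_out(plan=[{"linear":[-0.22,0.27,0.5],"delta_rot":[0,0,0]},{"linear":[0,0,0.8],"delta_rot":[0,0,0]},{"linear":[0,0,0.8],"delta_rot":[0,0,0]},{"linear":[0,0,0.8],"delta_rot":[0,0,0]},{"linear":[0,0,0.8],"delta_rot":[0,0,0]},{"linear":[0,0,0.8],"delta_rot":[0,0,0]},{"linear":[0,0,0.6],"delta_rot":[0,0,0]},{"linear":[0,0,0.4],"delta_rot":[0,0,0]},{"linear":[0,0,0.1],"delta_rot":[0,0,0]},{"linear":[0,0,0.1],"delta_rot":[0,0,0]},{"linear":[0,0,0],"delta_rot":[0,0,0]}])

```text
time: 8.35
tool_pos: [0.595, -0.3287, 0.0491]
tcp_rot: [0.887, 0.461, 0.0, 0.0]
ft_force: [-0.4, -0.2, -1.0]
finger_gap: 0.0596
grasp_force: 43.8
```

Call:
carry_out(plan=[{"linear":[0,0,0.05],"delta_rot":[0,0,0]},{"linear":[0,0,0.05],"delta_rot":[0,0,0]},{"linear":[0,0,0.05],"delta_rot":[0,0,0]},{"linear":[0,0,0],"delta_rot":[0,0,0]}])

```text
time: 8.75
tool_pos: [0.5946, -0.3288, 0.0443]
tcp_rot: [0.887, 0.461, -0.0, 0.0]
ft_force: [0.2, 0.9, -3.0]
finger_gap: 0.0599
grasp_force: 43.8
```

Call:
carry_out(plan=[{"linear":[0,0,0.03],"delta_rot":[0,0,0]},{"linear":[0,0,0.03],"delta_rot":[0,0,0]},{"linear":[0,0,0],"delta_rot":[0,0,0]}])

```text
time: 9.05
tool_pos: [0.5947, -0.3289, 0.044]
tcp_rot: [0.887, 0.461, -0.0, 0.0]
ft_force: [-4.2, 2.1, 11.1]
finger_gap: 0.0594
grasp_force: 45.3
```

Call:
carry_out(plan=[{"linear":[0,0,-0.03],"delta_rot":[0,0,0]},{"linear":[0,0,0],"delta_rot":[0,0,0]},{"linear":[0,0,0],"delta_rot":[0,0,0]},{"linear":[0,0,0],"delta_rot":[0,0,0]},{"linear":[0,0,0],"delta_rot":[0,0,0]},{"linear":[0,0,0],"delta_rot":[0,0,0]}], gripper=85)

```text
time: 9.65
tool_pos: [0.5946, -0.3287, 0.0432]
tcp_rot: [0.887, 0.461, -0.0, -0.0]
ft_force: [0.0, 0.8, 1.1]
finger_gap: 0.0846
grasp_force: 0.0
```

Call:
carry_out(plan=[{"linear":[0,0,-0.3],"delta_rot":[0,0,0]},{"linear":[0,0,-0.5],"delta_rot":[0,0,0]},{"linear":[0,0,-0.8],"delta_rot":[0,0,0]},{"linear":[0,0,-0.8],"delta_rot":[0,0,0]},{"linear":[0,0,-0.8],"delta_rot":[0,0,0]},{"linear":[0,0,-0.8],"delta_rot":[0,0,0]},{"linear":[0,0,-0.5],"delta_rot":[0,0,0]}])

```text
time: 10.35
tool_pos: [0.5953, -0.3291, 0.1817]
tcp_rot: [0.887, 0.461, 0.001, 0.001]
ft_force: [1.3, -0.2, -0.3]
finger_gap: 0.0853
grasp_force: 0.0
```

```bash
python3 -c "
from h import *
go([.4714,-.209,.17],14.3); go([.4714,-.209,.17],-165.7)
c=cap('side'); cv2.imwrite('pics/s3.png',cv2.resize(c['frame'][100:260,200:400],None,fx=3,fy=3))
"
```

```text
t 10.35 pos [ 595.3 -329.1  181.7] yaw -35.1 tilt [ 0.003 -0.001 -1.   ] shift [ 0.9  -5.68  0.37] turn z -0.274 q7 -0.38
t 10.35 pos [ 595.3 -329.1  181.7] yaw -35.1 tilt [ 0.003 -0.001 -1.   ] shift [ 0.9  -5.68  0.37] turn z -0.274 q7 -0.38
```

View pics/s3.png

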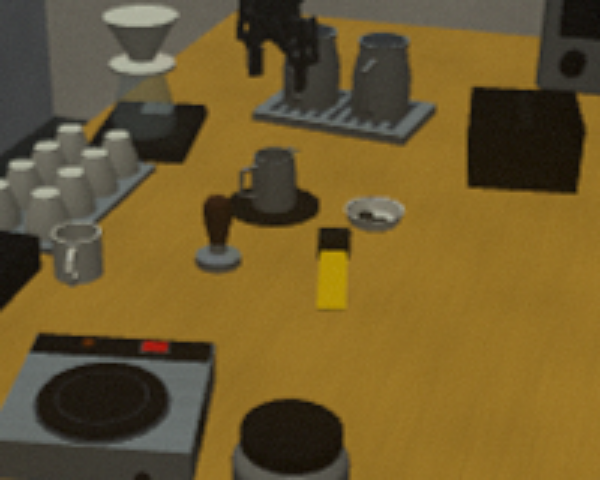

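The jug stands upright on the mat (273,185). To keep joint 7 in range for the wedge, I turn +0.726 rather than -0.274.

Call:
carry_out(plan=[{"linear":[0.15,-0.94,0],"delta_rot":[0,0,0]},{"linear":[0.15,-0.95,0],"delta_rot":[0,0,0]},{"linear":[0.15,-0.95,0],"delta_rot":[0,0,0]},{"linear":[0.15,-0.95,0],"delta_rot":[0,0,0]},{"linear":[0.15,-0.95,0],"delta_rot":[0,0,0]},{"linear":[0.15,-0.94,0],"delta_rot":[0,0,0]},{"linear":[0,0,0],"delta_rot":[0,0,0.045]},{"linear":[0,0,0],"delta_rot":[0,0,0.045]},{"linear":[0,0,0],"delta_rot":[0,0,0.045]},{"linear":[0,0,0],"delta_rot":[0,0,0.045]},{"linear":[0,0,0],"delta_rot":[0,0,0.045]},{"linear":[0,0,0],"delta_rot":[0,0,0.045]}])

```text
time: 11.6
tool_pos: [0.4706, -0.2087, 0.1784]
tcp_rot: [0.999, 0.052, -0.0, -0.0]
ft_force: [1.3, -0.8, -0.9]
finger_gap: 0.085
grasp_force: 0.0
```

Call:
carry_out(plan=[{"linear":[0,0,0],"delta_rot":[0,0,0.045]},{"linear":[0,0,0],"delta_rot":[0,0,0.045]},{"linear":[0,0,0],"delta_rot":[0,0,0.045]},{"linear":[0,0,0],"delta_rot":[0,0,0.045]},{"linear":[0,0,0],"delta_rot":[0,0,0.045]},{"linear":[0,0,0],"delta_rot":[0,0,0.045]},{"linear":[0,0,0],"delta_rot":[0,0,0.045]},{"linear":[0,0,0],"delta_rot":[0,0,0.045]},{"linear":[0,0,0],"delta_rot":[0,0,0.045]},{"linear":[0,0,0],"delta_rot":[0,0,0.045]},{"linear":[0,0,0],"delta_rot":[0,0,0]}])

```text
time: 12.7
tool_pos: [0.4707, -0.2084, 0.1783]
tcp_rot: [0.795, -0.607, -0.0, 0.0]
ft_force: [-0.2, -0.4, -0.9]
finger_gap: 0.0853
grasp_force: 0.0
```

```bash
python3 -c "
from h import *
go([.4714,-.209,.023],14.3)
c=cap('top'); f=c['frame']; W=cloud(c); m=np.zeros(f.shape[:2],bool); m[150:215,360:430]=1
P=W[m&(W[...,2]>.06)&(W[...,2]<.1)]; print(len(P),P.mean(0),np.percentile(P[:,2],[5,50,95]))
"
```

```text
t 12.7 pos [ 470.7 -208.4  178.3] yaw -164.8 tilt [-0. -0. -1.] shift [ 0.02 -0.02  5.18] turn z 0.005 q7 -2.18
209 [ 0.59274797 -0.323434    0.07436994] [0.06197277 0.07442673 0.0841765 ]
```

Joint 7 went the other way: at -2.18 it would run out of range during the insertion. I'll turn back by the half turn.

Call:
carry_out(plan=[{"linear":[0,0,0],"delta_rot":[0,0,-0.045]},{"linear":[0,0,0],"delta_rot":[0,0,-0.045]},{"linear":[0,0,0],"delta_rot":[0,0,-0.045]},{"linear":[0,0,0],"delta_rot":[0,0,-0.045]},{"linear":[0,0,0],"delta_rot":[0,0,-0.045]},{"linear":[0,0,0],"delta_rot":[0,0,-0.045]},{"linear":[0,0,0],"delta_rot":[0,0,-0.045]},{"linear":[0,0,0],"delta_rot":[0,0,-0.045]},{"linear":[0,0,0],"delta_rot":[0,0,-0.045]},{"linear":[0,0,0],"delta_rot":[0,0,-0.045]},{"linear":[0,0,0],"delta_rot":[0,0,-0.045]},{"linear":[0,0,0],"delta_rot":[0,0,-0.045]}])

```text
time: 13.95
tool_pos: [0.4707, -0.2089, 0.1786]
tcp_rot: [0.98, 0.2, 0.0, 0.0]
ft_force: [-0.2, -0.0, 0.6]
finger_gap: 0.0852
grasp_force: 0.0
```

Call:
carry_out(plan=[{"linear":[0,0,0],"delta_rot":[0,0,-0.045]},{"linear":[0,0,0],"delta_rot":[0,0,-0.045]},{"linear":[0,0,0],"delta_rot":[0,0,-0.045]},{"linear":[0,0,0],"delta_rot":[0,0,-0.045]},{"linear":[0,0,0],"delta_rot":[0,0,-0.045]},{"linear":[0,0,0],"delta_rot":[0,0,-0.045]},{"linear":[0,0,0],"delta_rot":[0,0,-0.045]},{"linear":[0,0,0],"delta_rot":[0,0,-0.045]},{"linear":[0,0,0],"delta_rot":[0,0,-0.045]},{"linear":[0,0,0],"delta_rot":[0,0,-0.045]},{"linear":[0,0,0],"delta_rot":[0,0,0]}])

```text
time: 15.05
tool_pos: [0.4706, -0.2091, 0.1785]
tcp_rot: [0.617, 0.787, 0.0, 0.0]
ft_force: [-0.0, 0.2, 0.7]
finger_gap: 0.0847
grasp_force: 0.0
```

```bash
python3 -c "
from h import *
go([.4714,-.209,.023],14.3)
"
```

```text
t 15.05 pos [ 470.6 -209.1  178.5] yaw 13.8 tilt [ 0.001  0.    -1.   ] shift [-0.    0.02  5.18] turn z -0.003 q7 0.13
```

Call:
carry_out(plan=[{"linear":[0,0.02,0.5],"delta_rot":[0,0,-0.003]},{"linear":[0,0,0.8],"delta_rot":[0,0,0]},{"linear":[0,0,0.8],"delta_rot":[0,0,0]},{"linear":[0,0,0.8],"delta_rot":[0,0,0]},{"linear":[0,0,0.8],"delta_rot":[0,0,0]},{"linear":[0,0,0.7],"delta_rot":[0,0,0]},{"linear":[0,0,0.4],"delta_rot":[0,0,0]},{"linear":[0,0,0.2],"delta_rot":[0,0,0]},{"linear":[0,0,0.1],"delta_rot":[0,0,0]},{"linear":[0,0,0],"delta_rot":[0,0,0]}])

```text
time: 16.05
tool_pos: [0.4715, -0.2087, 0.0255]
tcp_rot: [0.615, 0.788, 0.0, 0.0]
ft_force: [-0.3, 0.3, -0.8]
finger_gap: 0.0846
grasp_force: 0.0
```

Call:
carry_out(plan=[{"linear":[0,0,0],"delta_rot":[0,0,0]},{"linear":[0,0,0],"delta_rot":[0,0,0]},{"linear":[0,0,0],"delta_rot":[0,0,0]},{"linear":[0,0,0],"delta_rot":[0,0,0]},{"linear":[0,0,0],"delta_rot":[0,0,0]},{"linear":[0,0,0],"delta_rot":[0,0,0]}], gripper=25, squeeze=70)

```text
time: 16.65
tool_pos: [0.4716, -0.2089, 0.0261]
tcp_rot: [0.615, 0.788, 0.0, 0.001]
ft_force: [-1.4, 0.2, 7.5]
finger_gap: 0.0393
grasp_force: 70.5
```

```bash
python3 -c "
from h import *
go([.4714,-.209,.023],14.3);o=ctrl.get_obs();print(o['ft_force'],o['finger_gap'],o['grasp_force'])
c=cap('side'); cv2.imwrite('pics/s4.png',cv2.resize(c['frame'][100:240,220:360],None,fx=4,fy=4))
"
```

```text
t 16.65 pos [ 471.6 -208.9   26.1] yaw 14.1 tilt [ 0.001 -0.001 -1.   ] shift [-0.   -0.01  0.1 ] turn z -0.001 q7 -0.08
[-1.3710005   0.23870243  7.53713534] 0.039322632832849126 70.4847514629364
```

View pics/s4.png

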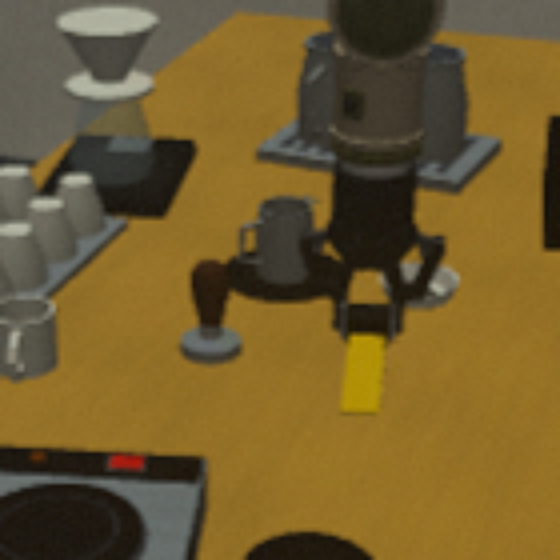

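The fingers hold the wedge's grip block at (368,318), clear of the tamper and the dish. Lifting slightly and moving round the tamper.

Call:
carry_out(plan=[{"linear":[0,0,-0.2],"delta_rot":[0,0,0]},{"linear":[0.1,0,-0.3],"delta_rot":[0,0,0]},{"linear":[0.4,0.15,0],"delta_rot":[0,0,0]},{"linear":[0.7,0.2,0],"delta_rot":[0,0,0]},{"linear":[0.8,0.2,0],"delta_rot":[0,0,0]},{"linear":[0.8,0.2,0],"delta_rot":[0,0,0]},{"linear":[0.8,0.2,0],"delta_rot":[0,0,0]},{"linear":[0.4,0.1,0],"delta_rot":[0,0,0]},{"linear":[0.2,0,0],"delta_rot":[0,0,0]},{"linear":[0,0,0],"delta_rot":[0,0,0]}])

```text
time: 17.7
tool_pos: [0.471, -0.0781, 0.0407]
tcp_rot: [0.615, 0.789, 0.0, -0.0]
ft_force: [-0.6, -0.4, -1.5]
finger_gap: 0.0389
grasp_force: 70.3
```

```bash
python3 -c "
from h import *
go([.6377,-.0111,.04],14.3);o=ctrl.get_obs();print(o['ft_force'],o['finger_gap'],o['grasp_force'])
"
```

```text
t 17.7 pos [471.  -78.1  40.7] yaw 14.1 tilt [-0.  0. -1.] shift [0.81 5.93 0.02] turn z -0.001 q7 -0.29
[-0.5993444  -0.44076187 -1.50076935] 0.0389309944491267 70.34057021141052
```

Call:
carry_out(plan=[{"linear":[0.1,0.4,0],"delta_rot":[0,0,0]},{"linear":[0.1,0.7,0],"delta_rot":[0,0,0]},{"linear":[0.1,0.8,0],"delta_rot":[0,0,0]},{"linear":[0.1,0.8,0],"delta_rot":[0,0,0]},{"linear":[0.1,0.8,0],"delta_rot":[0,0,0]},{"linear":[0.1,0.8,0],"delta_rot":[0,0,0]},{"linear":[0.1,0.8,0],"delta_rot":[0,0,0]},{"linear":[0.1,0.6,0],"delta_rot":[0,0,0]},{"linear":[0,0.23,0],"delta_rot":[0,0,0]},{"linear":[0,0,0],"delta_rot":[0,0,0]}])

```text
time: 18.7
tool_pos: [0.6387, -0.0127, 0.0402]
tcp_rot: [0.616, 0.788, 0.0, 0.0]
ft_force: [-0.7, 0.2, -1.8]
finger_gap: 0.0387
grasp_force: 70.4
```

```bash
cat > look.py <<'E'
from h import *
import sys
go([.6377,-.0111,.026],14.3);o=ctrl.get_obs();print(o['ft_force'],o['finger_gap'],o['grasp_force'])
p=o['tool_pos'][:2]
for n in("top","side"):
    c=cap(n); f=c["frame"]; W=cloud(c); hsv=cv2.cvtColor(f,cv2.COLOR_BGR2HSV)
    d=W[...,:2]-p; ax=np.array([-.2473,.9689]); a=d@ax; l=d@np.array([.9689,.2473])
    y=(abs(l)<.035)&(a>-.02)&(a<.16)&(hsv[...,0]>=25)&(hsv[...,0]<36)&(hsv[...,1]>(100 if n=="top" else 200))&(W[...,2]<.06)
    cs,_=cv2.findContours((y*255).astype(np.uint8),0,2); k=max(cs,key=cv2.contourArea); m=np.zeros_like(y,np.uint8); cv2.drawContours(m,[k],-1,1,-1); m=m>0
    P=W[m]; e=np.r_[[np.percentile(a[m],99.5)]]; vx=cv2.fitLine(P[:,:2].astype(np.float32),cv2.DIST_L2,0,.01,.01).ravel()
    print(n,"wedge n",m.sum(),"along",np.round(np.percentile(a[m],[.5,99.5])*1000,1),"lat",np.round(np.percentile(l[m],[1,50,99])*1000,1),"ang",np.round(np.degrees(np.arctan2(vx[1],vx[0])),1))
    q=m&(a>np.nanmax(a[m])-.02); print(" nose z",np.round(np.median(W[q][:,2])*1000,1))
    dm=(abs(W[...,0]-.575)<.13)&(abs(W[...,1]-.235)<.13)&(W[...,2]>.048)&(W[...,2]<.066); D=W[dm]; D=D[np.hypot(D[:,0]-.5687,D[:,1]-.2585)>.066]
    if n=="top":
        r=cv2.minAreaRect((D[:,:2]*1000).astype(np.float32)); print(" deck",r)
    A=np.c_[D[:,:2]-[.575,.234],np.ones(len(D))]
    s=D[:,2]; 
    for _ in range(3):
        co=np.linalg.lstsq(A,s,rcond=None)[0]; res=s-A@co; kk=abs(res)<.003; A,s=A[kk],s[kk]
    print(" deck plane tilt(front up deg)",np.round(-np.degrees(co[:2]@ax),2),"side deg",np.round(np.degrees(co[:2]@[.9689,.2473]),2),"h",np.round(co[2]*1000,1),"std",res.std())
E
python3 look.py
```

```text
t 18.7 pos [638.7 -12.7  40.2] yaw 14.0 tilt [ 0.  0. -1.] shift [ 0.06 -0.02  0.47] turn z -0.002 q7 -0.26
[-0.72173769  0.21835476 -1.77688603] 0.03867936912550395 70.4373836517334
top wedge n 491 along [ 16.5 132.3] lat [-17.5  -1.7  21. ] ang -79.5
 nose z 17.4
 deck ((574.8291625976562, 233.24095153808594), (191.17919921875, 192.04493713378906), 14.417499542236328)
 deck plane tilt(front up deg) 0.53 side deg -0.1 h 55.2 std 0.0014617768160886243
side wedge n 9 along [ 72.6 101.9] lat [-17.1 -10.3  -2.1] ang -51.6
 nose z 22.9
 deck plane tilt(front up deg) 0.6 side deg -0.03 h 55.2 std 0.0012932440223495613
```

Call:
carry_out(plan=[{"linear":[0.05,-0.02,0.2],"delta_rot":[0,0,-0.002]},{"linear":[0,0,0.15],"delta_rot":[0,0,0]},{"linear":[0,0,0.08],"delta_rot":[0,0,0]},{"linear":[0,0,0.03],"delta_rot":[0,0,0]},{"linear":[0,0,0],"delta_rot":[0,0,0]}])

```text
time: 19.3
tool_pos: [0.6369, -0.0109, 0.0264]
tcp_rot: [0.613, 0.79, -0.0, -0.0]
ft_force: [-0.2, -0.8, -1.8]
finger_gap: 0.0388
grasp_force: 70.4
```

```bash
cat >> look.py <<'E'
    if n=="top":
        cv2.imwrite("pics/t5.png",cv2.resize(f[130:260,140:330],None,fx=4,fy=4))
        bp=cv2.boxPoints(cv2.minAreaRect(k)); w=ray(c,bp,.010)[:,:2]; print(np.round(w*1000,1).tolist())
E
python3 look.py
```

```text
t 19.3 pos [636.9 -10.9  26.4] yaw 14.4 tilt [-0. -0. -1.] shift [-0.01  0.03  0.01] turn z 0.001 q7 -0.27
[-0.22509658 -0.83377878 -1.80003253] 0.038799123005846044 70.44940710067749
top wedge n 472 along [ 17.3 131.6] lat [-18.1  -2.1  18.1] ang -79.2
 nose z 4.0
 deck ((575.1015625, 233.4415283203125), (190.5299835205078, 192.54232788085938), 14.394201278686523)
 deck plane tilt(front up deg) 0.59 side deg -0.13 h 55.2 std 0.0014809014774226801
[[622.2, 121.3], [650.9, 5.8], [614.6, -3.0], [586.0, 112.1]]
side wedge n 7 along [74.4 83.4] lat [-14.6  -5.5  -0.9] ang -6.3
 nose z 11.5
 deck plane tilt(front up deg) 0.72 side deg -0.05 h 55.3 std 0.0013397281871577568
```

View pics/t5.png

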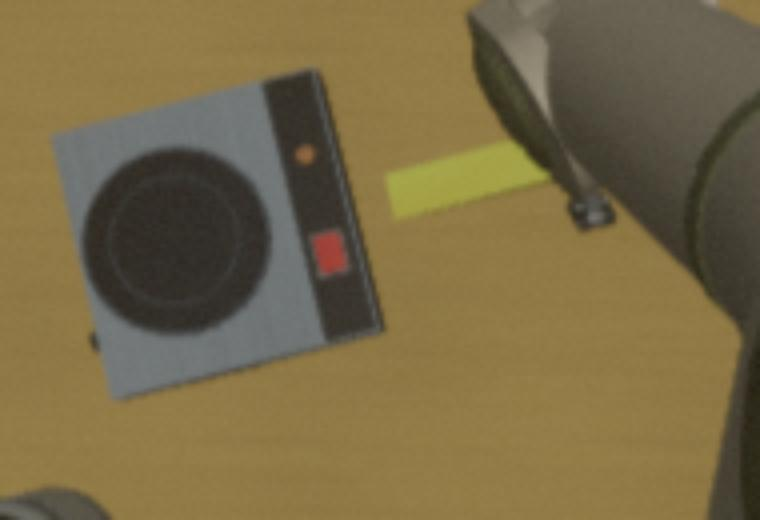

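The wedge is in line with the warmer, nose at (390,195), about 25 mm short of the front edge. Pressing it down slightly and sliding it in.

Call:
carry_out(plan=[{"linear":[0,0,0.02],"delta_rot":[0,0,0]},{"linear":[0.2,0,0],"delta_rot":[0,0,0]},{"linear":[0.3,0,0],"delta_rot":[0,0,0]},{"linear":[0.3,0,0],"delta_rot":[0,0,0]},{"linear":[0.3,0,0],"delta_rot":[0,0,0]},{"linear":[0.3,0,0],"delta_rot":[0,0,0]},{"linear":[0.2,0,0],"delta_rot":[0,0,0]},{"linear":[0.2,0,0],"delta_rot":[0,0,0]},{"linear":[0.1,0,0],"delta_rot":[0,0,0]},{"linear":[0,0,0],"delta_rot":[0,0,0]}])

```text
time: 20.4
tool_pos: [0.6227, 0.0456, 0.0262]
tcp_rot: [0.612, 0.791, 0.0, -0.0]
ft_force: [-0.4, 1.0, 5.4]
finger_gap: 0.0389
grasp_force: 71.0
```

```bash
python3 look.py
```

```text
t 20.4 pos [622.7  45.6  26.2] yaw 14.5 tilt [ 0.     0.001 -1.   ] shift [-1.95  0.01  0.01] turn z 0.001 q7 -0.35
[-0.3925229   1.03606536  5.39447546] 0.03889509684103091 71.01025700569153
top wedge n 237 along [nan nan] lat [nan nan nan] ang nan
 nose z 9.9
 deck ((575.2529296875, 233.45156860351562), (190.7461395263672, 192.13153076171875), 14.424312591552734)
 deck plane tilt(front up deg) 0.63 side deg -0.14 h 55.1 std 0.0014572850430135634
[[614.4, 146.8], [630.3, 82.9], [595.4, 74.2], [579.6, 137.8]]
side wedge n 2 along [31.8 32.4] lat [-14.3 -12.6 -10.9] ang 4.6
 nose z 17.3
 deck plane tilt(front up deg) 0.66 side deg 0.01 h 55.3 std 0.0012993346330898857
```

Call:
carry_out(plan=[{"linear":[0.15,0,0],"delta_rot":[0,0,0]},{"linear":[0.15,0,0],"delta_rot":[0,0,0]},{"linear":[0.15,0,0],"delta_rot":[0,0,0]},{"linear":[0.15,0,0],"delta_rot":[0,0,0]},{"linear":[0.15,0,0],"delta_rot":[0,0,0]},{"linear":[0.15,0,0],"delta_rot":[0,0,0]},{"linear":[0.15,0,0],"delta_rot":[0,0,0]},{"linear":[0.15,0,0],"delta_rot":[0,0,0]},{"linear":[0,0,0],"delta_rot":[0,0,0]}])

```text
time: 21.4
tool_pos: [0.6142, 0.0774, 0.0262]
tcp_rot: [0.613, 0.79, -0.001, 0.001]
ft_force: [-0.0, -5.8, 5.8]
finger_gap: 0.0392
grasp_force: 71.2
```

```bash
python3 look.py; python3 -c "
from h import *
go([.6118,.0901,.026],14.3)"
```

```text
t 21.4 pos [614.2  77.4  26.2] yaw 14.3 tilt [ 0.001 -0.002 -1.   ] shift [-3.05  0.03  0.01] turn z 0.0 q7 -0.41
[-1.24661894e-03 -5.80549978e+00  5.82258999e+00] 0.03916170604326481 71.1998999118805
top wedge n 39 along [46.1 65.5] lat [-18.1 -11.8  -0.1] ang 69.8
 nose z 13.7
 deck ((574.566650390625, 234.31771850585938), (191.4959716796875, 192.1016387939453), 14.617431640625)
 deck plane tilt(front up deg) 1.67 side deg -0.07 h 56.6 std 0.001468830903993685
[[582.3, 141.4], [599.7, 141.5], [599.6, 118.4], [582.2, 118.3]]
t 21.5 pos [614.2  77.5  26.2] yaw 14.3 tilt [ 0.001 -0.002 -1.   ] shift [0.43 0.03 0.01] turn z 0.0 q7 -0.41Traceback (most recent call last):
  File "look.py", line 9, in <module>
    cs,_=cv2.findContours((y*255).astype(np.uint8),0,2); k=max(cs,key=cv2.contourArea); m=np.zeros_like(y,np.uint8); cv2.drawContours(m,[k],-1,1,-1); m=m>0
                                                           ~~~^^^^^^^^^^^^^^^^^^^^^^^^
ValueError: max() iterable argument is empty
```

Call:
carry_out(plan=[{"linear":[0.15,0.01,0],"delta_rot":[0,0,0]},{"linear":[0.15,0.01,0],"delta_rot":[0,0,0]},{"linear":[0.13,0.01,0],"delta_rot":[0,0,0]},{"linear":[0,0,0],"delta_rot":[0,0,0]},{"linear":[0,0,0],"delta_rot":[0,0,0]}])

```text
time: 22.0
tool_pos: [0.6119, 0.0899, 0.0262]
tcp_rot: [0.613, 0.79, -0.001, 0.001]
ft_force: [2.0, -6.6, 5.8]
finger_gap: 0.039
grasp_force: 71.2
```

```bash
cat > tilt.py <<'E'
from h import *
def tilt(c):
    W=cloud(c); ax=np.array([-.2485,.9686]); d=W[...,:2]-[.575,.2335]; a=d@ax; l=d@np.array([.9686,.2485])
    m=(abs(a)<.088)&(abs(l)<.088)&(np.hypot(a-.026,l)>.068)&(W[...,2]>.045)&(W[...,2]<.075)
    A=np.c_[a[m],l[m],np.ones(m.sum())]; s=W[...,2][m]
    for _ in range(4):
        co=np.linalg.lstsq(A,s,rcond=None)[0]; r=s-A@co; k=abs(r)<2.5*r.std(); A,s=A[k],s[k]
    f=lambda x:(co[0]*x+co[2])*1000
    return [-np.degrees(co[0]),np.degrees(co[1]),f(-.072),f(.072)]
for n in("top","side"):
    c0=tilt(dict(np.load(n+"0.npz"))); c=np.mean([tilt(cap(n)) for _ in range(4)],0)
    print(n,"tilt0,side,h(front),h(rear)",np.round(c0,2),"now",np.round(c,2),"diff",np.round(c-c0,2))
go([.6118,.0901,.026],14.3);o=ctrl.get_obs();print(o['ft_force'],o['finger_gap'],o['grasp_force'])
E
python3 tilt.py
```

```text
top tilt0,side,h(front),h(rear) [ 0.75 -0.11 56.06 54.18] now [ 2.26 -0.2  60.31 54.62] diff [ 1.51 -0.09  4.25  0.45]
side tilt0,side,h(front),h(rear) [ 6.100e-01 -2.000e-02  5.602e+01  5.448e+01] now [ 2.360e+00 -4.000e-02  6.071e+01  5.477e+01] diff [ 1.75 -0.02  4.7   0.29]
t 22.4 pos [611.9  90.   26.2] yaw 14.3 tilt [ 0.    -0.002 -1.   ] shift [ 0.   -0.    0.01] turn z 0.0 q7 -0.42
[ 1.86514387 -6.06374764  5.70083285] 0.03860600422588776 71.22385740280151
```

Call:
carry_out(plan=[{"linear":[0.07,0,0],"delta_rot":[0,0,0]},{"linear":[0,0,0],"delta_rot":[0,0,0]},{"linear":[0,0,0],"delta_rot":[0,0,0]},{"linear":[0,0,0],"delta_rot":[0,0,0]}])

```text
time: 22.8
tool_pos: [0.6115, 0.0914, 0.0262]
tcp_rot: [0.614, 0.79, -0.001, 0.001]
ft_force: [1.3, -9.0, 5.7]
finger_gap: 0.0388
grasp_force: 71.3
```

```bash
python3 tilt.py; python3 -c "
from h import *
c=cap('side'); cv2.imwrite('pics/s6.png',cv2.resize(c['frame'][110:310,160:360],None,fx=3,fy=3))"
```

```text
top tilt0,side,h(front),h(rear) [ 0.75 -0.11 56.06 54.18] now [ 2.37 -0.21 60.51 54.55] diff [ 1.62 -0.1   4.45  0.38]
side tilt0,side,h(front),h(rear) [ 6.100e-01 -2.000e-02  5.602e+01  5.448e+01] now [ 2.510e+00 -2.000e-02  6.099e+01  5.469e+01] diff [ 1.9  -0.    4.97  0.21]
t 23.2 pos [611.5  91.4  26.2] yaw 14.3 tilt [ 0.    -0.003 -1.   ] shift [-0.05 -0.    0.01] turn z 0.0 q7 -0.43
[ 1.20979399 -8.13928915  6.32188199] 0.03874274499781244 71.30127310752869
```

View pics/s6.png

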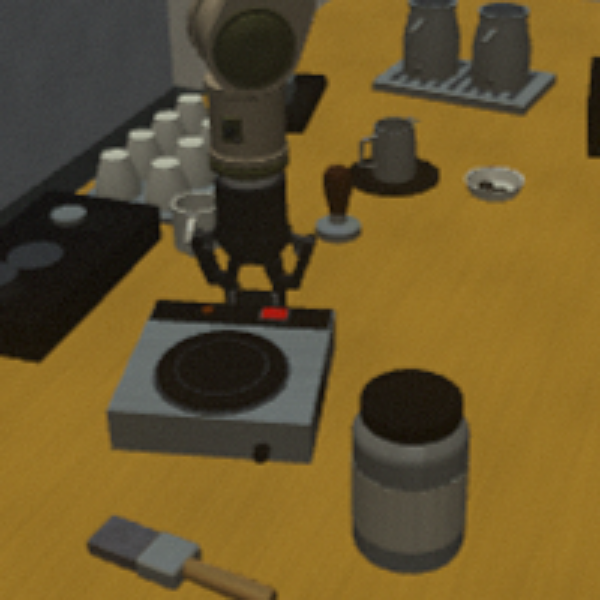

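The front is up by about 4.5 to 5 mm at the feet, with the wedge held under it and pushing at 8 to 9 N. The jug is upright on the mat (395,155), and the other things stand where they were. Handing in.

```bash
python3 -c "
from cell import ctrl
print(ctrl.finish_job())"
```

```text
the job is handed in; nothing more can be done
None
```

The jug stands upright on the mat, and the wedge is held in the gripper under the warmer's front edge. Both front feet stand about 4.5 to 5 mm clear by the two cameras, and the job was handed in at about 23 s.

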